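Show the carving's hidden stud to the inspection camera

ROBOT

A 6-joint arm with a two-finger parallel gripper is mounted at the origin on the work surface. World frame = base frame: x ahead of the robot, y to its left, z up, the work surface at z = 0. Lengths are in m, angles in rad, forces in N, time in s.
With the tool pointing down it reaches from about 0.275 to 1 m from the base axis. Payload 8.4 kg.
Tool frame: the origin (TCP) lies midway between the tips of the shut fingers; the grasp point (between the pads) lies 19 mm behind it; z points along the fingers, y is the line along which they close (so a half turn about z gives the same grasp; the last joint's range is limited). The gripper opens to 85 mm and grips with 20 to 120 N. Pads are 22 mm wide; open, the fingers measure 114 mm over their backs; the gripper's body (76 mm by 85 mm) begins 54 mm behind the grasp point. The pads swing forward as they close: fully open they stand 13 mm farther back than shut.
Start: joints at [-1.308, 0.353, 1.633, -0, 1.155, -0.002], TCP at [0.164, -0.603, 0.231] pointing down, gripper open.
Joint ranges: [-2.63, 2.63], [-0.92, 2.1], [0.06, 2.66], [-1.3, 4.44], [0, 2.69], [-3.02, 3.02]. Speed limits (rad/s): [2.22, 2.22, 2.79, 3.14, 3.14, 3.14].

INTERFACE

Orientations are given as [roll, pitch, yaw] about the fixed x, y, z axes, in that order (R = Rz(yaw) Ry(pitch) Rx(roll)).
In Python, from rig import bot gives the robot as it stands.
- The arm moves only by the tool run_rows, called after "Request:" as name([rows], argument=value, ...), one row to a line, values as JSON. Schema: {"type":"object","properties":{"rows":{"type":"array","items":{"type":"object","properties":{"rx":{"type":"number"},"ry":{"type":"number"},"rz":{"type":"number"},"x":{"type":"number"},"y":{"type":"number"},"z":{"type":"number"},"finger_gap":{"type":"number"}},"additionalProperties":false,"required":["finger_gap"]},"minItems":1,"maxItems":8},"clamp_n":{"type":"number"},"only":{"type":"string"},"quiet":{"type":"boolean"},"lines":{"type":"string"}},"required":["rows"],"additionalProperties":false}. rows is a list of rows, 1 to 8 of them, each an object with the fields rx, ry, rz (a rotation vector in fractions of the full range, 1 being pi rad), x, y, z (the shift in a scale on which 1.0 is 80 cm), finger_gap (the finger opening in m); a field left out counts as zero (the opening has to be given); each row is the pose to reach, as a shift and turn from the pose commanded when the call began, along the tool's axes at that moment; what a row does not reach only later rows make up. A row lasts 1/12 s, in which the tool goes at most 0.0417 m and 0.125 rad, less where a joint would pass 70% of its speed; a pose out of reach is approached as far as the arm can. The fingers move at their own pace and stop on an object; clamp_n is the grip in N (left out, the last holds). Time passes only in rows, so rows that do not move let the fingers close. The tool returns the time, the measured TCP pose, the force, the opening and the grip force at its end. only (a regular expression) keeps the lines of the reply that match it, lines (a string "A,B") keeps lines A to B, and quiet returns only ok. Input that does not fit is refused with a message, and nothing moves.
- bot.read_state(): the state, without advancing time (a new reading comes with each control period).
- bot.read_camera(name): name is "scene" or "top"; returns the picture (384x512x3 uint8, red, green, blue); there is no depth.
- bot.get_calibration(name): a dict with "fovy" (degrees; the focal length in pixels is half the picture's height over the tangent of half this angle, whatever the lens; pixels are square), "cx", "cy" (the principal point, pixels), "extrinsics" (4x4, takes a point from camera to world coordinates). Camera axes: x right, y down, z forward; pixel columns grow to the right and rows downward; lengths in m; the calibration is good to about 2 mm. A picture is of the moment at which its call begins. get_calibration takes no time and is no camera call.
- bot.finish_job(): hands the job in; it is judged then, once.
The state is a dict: "time": time; "joint_pos": joint angles; "dq": joint speeds; "joint_torque": joint torques, N m; "ee_pos": TCP position; "tcp_rot": TCP orientation; "wrist_force": force on the tool from outside, world axes, zero at the start; "wrist_torque": the same for the moment, N m; "grip_width": finger opening in m; "finger_force": force on a finger pad.
Only numpy, scipy, OpenCV 4.12 (cv2) and the standard library are available. Lean on these libraries where they do the work, as an engineer would, in place of code of your own. Each camera call takes 0.05 s, during which the arm holds its last target. There are 200 camera calls.

TASK

Press the open cover on top of the inspection camera's housing down until it snaps in under its catch, then take the mirror by the grip on top and turn it until the steel measuring stud on the far face of the stone carving appears to the camera in the middle of the mirror. The mirror springs back when let go, so finish while still holding it steady in your fingers at that angle. Do not touch the carving, and leave the tools and stones lying on the bench where they are.

Things in the scene. Friction and masses are not known exactly. Their poses are not given: they have to be found in the camera images.
- rig: inspection rig fixed to the bench: aluminium base plate 300 x 90 x 8 mm. Origin at the centre of the plate's underside. Its +x axis runs from the camera to the mirror. At 100 mm along -x stands the grey camera housing, 92 x 76 mm, its rim 170 mm above the bench, its black lens looking along +x; at 110 mm along +x stands the mirror's post
- lens (a point): centre of the camera's front lens, 130 mm above the bench; the camera looks from here along the rig's +x straight at the mirror's centre
- cover (a joint): grey cover (92 x 78 x 5 mm) on the housing, hinged along the rig's -x edge, 146 mm along -x from the rig's origin, 172 mm above the bench; rad, 0 is shut, starts open at 0.45 to 0.8 (+x edge up). Its hinge has friction and stays where left. In the last 0.12 rad a lip on its free edge must be pushed past a sprung catch (about 8 N at cover_front); it then stays shut, below 0.03
- catch_top (a point): top of the sprung steel catch, 24 mm wide, at the middle of the housing's +x edge, 103 mm from the cover's hinge line and 184 mm above the bench; it starts 98 mm from the hinge: press the cover nearer the hinge than that
- cover_front (a point): point to press: on the upper face of the cover, midway across, 65 mm from the hinge line; 177 mm above the bench when the cover is shut. Its x axis points along the cover from the hinge to the free edge, y along the hinge, z out of the upper face
- mirror (a joint): angle of the mirror about its upright post in rad, positive counterclockwise seen from above, range -0.85 to 0.85; 0: the mirror faces the camera squarely. A spring (0.08 N m per rad) brings it back to 0 when let go
- mirror_face (a point): middle of the face of the square upright mirror, 80 x 80 mm, 6 mm thick with black back and rim, its centre 130 mm above the bench; it turns about the upright axis through the middle of its face. +x is the direction that the mirror faces, z up
- mirror_grip (a point): centre of the black bar grip on top of the mirror, on the turning axis, 194 mm above the bench. The bar is 14 mm thick (mirror's x), 44 mm long (mirror's y) and 28 mm high (180 to 208 mm above the bench); the mirror's top edge is at 170 mm
- view (a point): imaginary point in the middle of the mirror's face, on the turning axis, 130 mm above the bench, whose +x axis is the level direction in which the camera's line of sight goes on after the mirror (it turns twice as far as the mirror; at mirror angle 0 it points back to the camera). The stud appears in the middle of the mirror when this axis points at it
- carving: white stone carving, 160 mm (x) x 170 mm (y) x 197 mm high, too heavy to move, standing on the left or right of the rig; the other side has a clay study of a head, 185 mm high, on a 120 mm wooden plinth. Origin at its underside centre; the face with the stud looks along its +x, roughly away from the robot base
- stud (a point): outer end of the steel measuring stud, a 26 mm disc standing 20 mm off the middle of the carving's +x face, 130 mm above the bench, as high as the lens and the mirror's centre
- mallet: steel-headed dummy mallet standing on its head, 58 mm across, 168 mm tall; origin at its underside centre; a bystander, leave it where it is
- rasp: rasp with wooden handle, 230 mm long, lying flat; origin at its underside centre; a bystander, leave it where it is
- chisel: all-steel flat chisel, 180 mm long, lying flat; origin at its underside centre; a bystander, leave it where it is
- dust_brush: wooden dusting brush, 200 mm long, lying flat; origin at its underside centre; a bystander, leave it where it is
- tin: closed metal tin, 70 mm across, 90 mm tall; origin at its underside centre; a bystander, leave it where it is
- offcut: white stone offcut 70 x 50 x 35 mm; origin at its underside centre; a bystander, leave it where it is
- chip: white stone chip 45 x 30 x 20 mm; origin at its underside centre; a bystander, leave it where it is

How it is judged:
By the outcome, as a careful person would: the job done as asked, in the order asked, and still so for the second after the job is handed in, while the arm keeps its last pose, push and grip.
It also fails if it takes over 45 s, if anything falls off the work surface, if the arm or the gripper's body presses on something with over 40 N, if the wrist force passes 120 N, or if a joint passes its speed limit or range.

## Working session

There is one attempt and no reset: what is moved stays moved. The work goes in short steps, Python scripts to look and compute and a tool call to move; the robot and the scene stay as the last step left them, time stands still between calls to the robot, and variables do not carry over. Pictures are saved under pics/ and viewed, at most 10 in all, crops included, and the job is handed in when it is done.

```bash
ls; mkdir -p pics
```

Run:
```python
from rig import bot
import cv2,numpy as np
for n in("scene","top"):
    im=bot.read_camera(n); cv2.imwrite(f"pics/{n}0.png",im[:,:,::-1])
    c=bot.get_calibration(n); print(n,c["fovy"],c["cx"],c["cy"],np.round(c["extrinsics"],4).tolist())
s=bot.read_state(); print(s)
```

```text
pics
rig.py
scene 43.0579811348141 253.62316488836265 184.67141919585575 [[0.8512, 0.3734, -0.3688, 0.9851], [0.5245, -0.5833, 0.6202, -0.6901], [0.0165, -0.7214, -0.6923, 0.9314], [0.0, 0.0, 0.0, 1.0]]
top 44.88742719032335 255.47220870095902 187.50930566836024 [[-0.0174, -0.9869, 0.1605, 0.351], [-0.9998, 0.0171, -0.0033, 0.0484], [0.0005, -0.1605, -0.987, 1.302], [0.0, 0.0, 0.0, 1.0]]
{'time': 0.1, 'joint_pos': array([-1.30839636e+00,  3.53589149e-01,  1.63405364e+00,  2.26471046e-05,
        1.15521409e+00, -2.36859755e-03]), 'dq': array([-1.09822945e-06, -1.35999624e-03, -3.49804849e-03, -9.92524136e-05,
        1.12322656e-03, -4.99530364e-04]), 'joint_torque': array([ 1.37327595e-03, -6.06355476e+01, -3.42817640e+01,  1.41393512e-04,
        3.92085043e-03, -5.36505786e-05]), 'ee_pos': array([ 0.16346814, -0.60279912,  0.23063297]), 'tcp_rot': array([-3.14032848e+00, -2.37022201e-05,  2.64759394e-01]), 'wrist_force': array([-1.53871164, -0.06146054, -0.07747187]), 'wrist_torque': array([-0.04502095, -0.03664709,  0.03207633]), 'finger_force': 0.0, 'grip_width': 0.08557790000774597}
```

View pics/scene0.png

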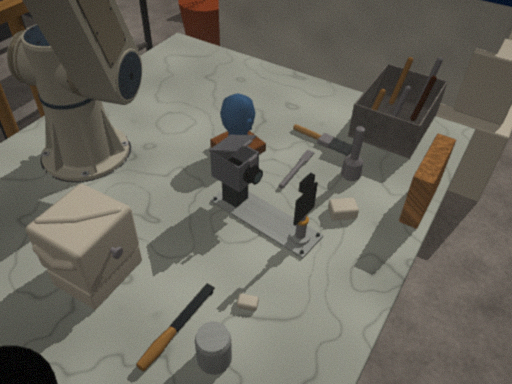

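View pics/top0.png

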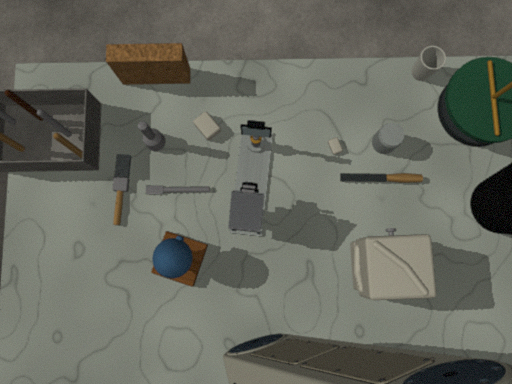

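Scene: housing around (237,165), mirror (305,200), carving (85,245) with the stud at (117,250). Top: housing with cover (247,210), mirror grip (256,125), stud (391,231), carving on the right (−y). I'll enlarge to pick points.

Run:
```python
import cv2,numpy as np
t=cv2.imread("pics/top0.png");s=cv2.imread("pics/scene0.png")
def crop(im,x,y,w,h,k):return cv2.resize(im[y:y+h,x:x+w],None,fx=k,fy=k,interpolation=cv2.INTER_CUBIC)
a=crop(t,215,110,75,130,4.6)[:598]   # 345x598
b=crop(s,205,130,125,130,3.5)         # 437x455
c=crop(t,375,220,36,24,4);d=crop(s,95,235,50,24,4)
o=np.zeros((598,790,3),np.uint8);o[:a.shape[0],:a.shape[1]]=a;o[:b.shape[0],350:350+b.shape[1]]=b
o[470:470+c.shape[0],350:350+c.shape[1]]=c;o[470:470+d.shape[0],520:520+d.shape[1]]=d
cv2.imwrite("pics/crop1.png",o)
```

```text
(no output)
```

View pics/crop1.png

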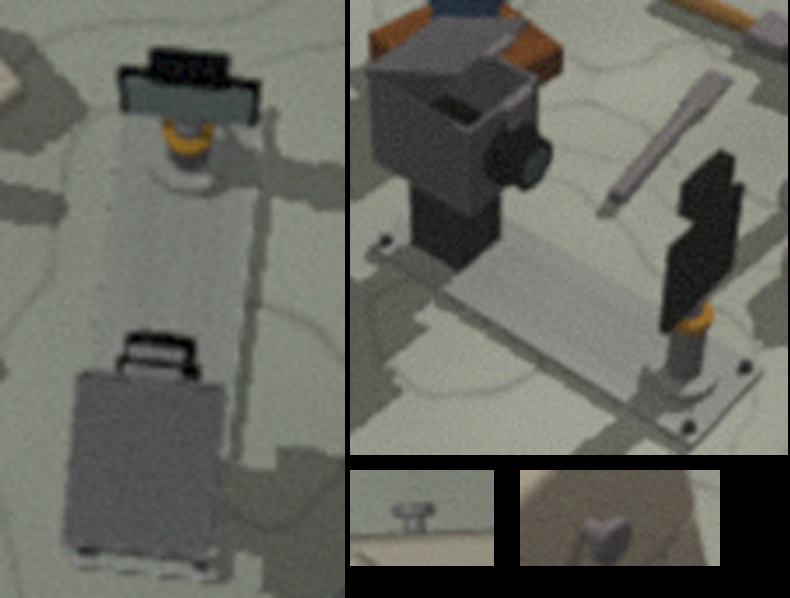

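Create h.py:
```python
import numpy as np,cv2
from rig import bot
def ray(n,u,v):
    c=bot.get_calibration(n);E=np.array(c["extrinsics"]);f=192/np.tan(np.radians(c["fovy"]/2))
    d=E[:3,:3]@np.array([(u-c["cx"])/f,(v-c["cy"])/f,1]);return E[:3,3],d/np.linalg.norm(d)
def plane(n,p,z):
    o,d=ray(n,*p);return (o+d*(z-o[2])/d[2])
def tri(p,q):
    o1,d1=ray("top",*p);o2,d2=ray("scene",*q)
    t=np.linalg.lstsq(np.c_[d1,-d2],o2-o1,rcond=None)[0];a=o1+t[0]*d1;b=o2+t[1]*d2
    return (a+b)/2,np.linalg.norm(a-b)
def proj(n,P):
    c=bot.get_calibration(n);E=np.array(c["extrinsics"]);f=192/np.tan(np.radians(c["fovy"]/2))
    q=E[:3,:3].T@(np.array(P)-E[:3,3]);return np.array([c["cx"]+f*q[0]/q[2],c["cy"]+f*q[1]/q[2]])
```

Run:
```python
from h import *
np.set_printoptions(precision=4,suppress=True)
T=lambda u,v:(215+u/4.6-.4,110+v/4.6-.4)
S=lambda u,v:(205+(u-350)/3.5-.36,130+v/3.5-.36)
for k,p in dict(F1=(690,443),F2=(763,371),bl=(365,255),e1=(440,291),boltA=(386,241),boltB=(745,368),boltC=(688,428)).items(): print("S",k,plane("scene",S(*p),.008))
for k,p in dict(gripL=(150,50),gripR=(228,56)).items(): print("T",k,plane("top",T(*p),.208))
for k,p in dict(pl1=(112,125),pl2=(98,370),pr1=(266,115),pr2=(238,455),b1=(75,556),b2=(215,576)).items(): print("T",k,plane("top",T(*p),.008))
c=(375+(63)/4-.4,220+(37)/4-.4); d=(95+(602-520)/4-.4,235+(540-470)/4-.4)
c=(375+(414-350)/4-.4,220+(508-470)/4-.4); d=(95+(610-520)/4-.4,235+(540-470)/4-.4)
print("stud tri",tri(c,d),plane("top",c,.14),plane("scene",d,.13))
print("free edge L/R", [plane("top",T(*p),.23) for p in((80,372),(225,387))],[plane("top",T(*p),.172) for p in((67,548),(217,560))])
```

```text
S F1 [ 0.719  -0.0106  0.008 ]
S F2 [0.7331 0.074  0.008 ]
S bl [0.4297 0.0158 0.008 ]
S e1 [0.4977 0.0154 0.008 ]
S boltA [0.4346 0.0364 0.008 ]
S boltB [0.7211 0.0696 0.008 ]
S boltC [0.7119 0.0002 0.008 ]
T gripL [0.6951 0.062  0.208 ]
T gripR [0.691  0.0207 0.208 ]
T pl1 [0.7098 0.0889 0.008 ]
T pl2 [0.5552 0.0993 0.008 ]
T pr1 [ 0.7146 -0.0073  0.008 ]
T pr2 [0.5013 0.0147 0.008 ]
T b1 [0.4417 0.1144 0.008 ]
T b2 [0.4282 0.0301 0.008 ]
stud tri (array([ 0.4283, -0.295 ,  0.1309]), np.float64(0.0035651225852393826)) [ 0.4289 -0.291   0.14  ] [ 0.4262 -0.2957  0.13  ]
free edge L/R [array([0.5193, 0.0997, 0.23  ]), array([0.5103, 0.0263, 0.23  ])] [array([0.4345, 0.1102, 0.172 ]), array([0.4268, 0.0312, 0.172 ])]
```

Measurements agree: hinge–grip spacing is 257 mm (256 expected) and the stud triangulates to z = 0.131. Rig yaw ≈ −0.112, mirror axis (0.686, 0.042), stud (0.429, −0.291), so the mirror needs to turn about +0.51 rad. I'll go above the cover with the fingers shut.

The manual's scale: shifts go in shares of 80 cm and turns go in shares of pi rad. Converting my numbers, -0.155 m is -0.1938, -0.07 m is -0.0875, -0.6 rad is -0.191.

Request:
run_rows([
  {"z":-0.0438, "finger_gap":0},
  {"z":-0.0875, "finger_gap":0},
  {"rz":-0.0382, "x":0.0338, "y":-0.0388, "z":-0.0875, "finger_gap":0},
  {"rz":-0.0764, "x":0.0675, "y":-0.0775, "z":-0.0875, "finger_gap":0},
  {"rz":-0.1146, "x":0.1013, "y":-0.1163, "z":-0.0875, "finger_gap":0},
  {"rz":-0.1528, "x":0.135, "y":-0.155, "z":-0.0875, "finger_gap":0},
  {"rz":-0.191, "x":0.1688, "y":-0.1938, "z":-0.0875, "finger_gap":0},
  {"rz":-0.191, "x":0.1688, "y":-0.1938, "z":-0.0875, "finger_gap":0},
], clamp_n=60)

```text
time: 0.77
ee_pos: [0.2549, -0.4126, 0.3009]
tcp_rot: [-3.14, -0.003, 0.875]
wrist_force: [0.2, -0.4, -0.2]
grip_width: -0.0001
finger_force: 0.0
```

Create st.py:
```python
from h import *
np.set_printoptions(precision=4,suppress=True)
s=bot.read_state();print(s["time"],s["ee_pos"],s["tcp_rot"],s["wrist_force"],s["grip_width"],s["finger_force"],s["joint_pos"])
```

```bash
python3 st.py
```

```text
0.7667 [ 0.2549 -0.4126  0.3009] [-3.1397 -0.003   0.8747] [ 0.1968 -0.3802 -0.1814] -9.836362947715117e-05 0.0 [-1.022   0.067   1.8376  0.0023  1.2398 -0.3267]
```

To row units: 0.26 m is 0.325, 0.222 m is 0.2775, -0.594 rad is -0.1891.

Request:
run_rows([
  {"rz":-0.0239, "x":0.0463, "y":-0.0119, "finger_gap":0},
  {"rz":-0.0477, "x":0.0925, "y":-0.0238, "finger_gap":0},
  {"rz":-0.0716, "x":0.1388, "y":-0.0356, "finger_gap":0},
  {"rz":-0.0955, "x":0.185, "y":-0.0475, "finger_gap":0},
  {"rz":-0.1194, "x":0.2313, "y":-0.0594, "finger_gap":0},
  {"rz":-0.1432, "x":0.2775, "y":-0.0713, "finger_gap":0},
  {"rz":-0.1671, "x":0.325, "y":-0.0831, "finger_gap":0},
  {"rz":-0.1891, "x":0.325, "y":-0.0831, "finger_gap":0},
])

```text
time: 1.43
ee_pos: [0.3735, -0.1722, 0.3013]
tcp_rot: [3.141, -0.002, 1.467]
wrist_force: [0.3, 0.5, -0.1]
grip_width: 0.0001
finger_force: 0.0
```

```bash
python3 st.py
```

```text
1.4333 [ 0.3735 -0.1722  0.3013] [ 3.1407 -0.0023  1.4669] [ 0.2768  0.5161 -0.1033] 0.00014323546157191935 0.0 [-0.4378 -0.0648  1.9687  0.0026  1.2376 -0.3347]
```

To row units: 0.253 m is 0.3163, 0.216 m is 0.27.

Request:
run_rows([
  {"x":0.045, "y":0.0163, "finger_gap":0},
  {"x":0.09, "y":0.0325, "finger_gap":0},
  {"x":0.135, "y":0.0488, "finger_gap":0},
  {"x":0.18, "y":0.065, "finger_gap":0},
  {"x":0.225, "y":0.0813, "finger_gap":0},
  {"x":0.27, "y":0.0975, "finger_gap":0},
  {"x":0.3163, "y":0.1138, "finger_gap":0},
  {"x":0.3163, "y":0.1138, "finger_gap":0},
])

```text
time: 2.1
ee_pos: [0.4925, 0.069, 0.3011]
tcp_rot: [3.141, -0.002, 1.462]
wrist_force: [-0.7, 0.4, 0.5]
grip_width: 0.0001
finger_force: 0.0
```

```bash
python3 st.py
```

Run:
```python
from h import *
a=bot.read_camera("scene")[110:270,180:350,::-1];b=bot.read_camera("top")[100:250,200:310,::-1]
a=cv2.resize(a,None,fx=2.6,fy=2.6);b=cv2.resize(b,None,fx=2.6,fy=2.6)
o=np.zeros((420,740,3),np.uint8);o[:a.shape[0],:a.shape[1]]=a;o[:b.shape[0],450:450+b.shape[1]]=b
cv2.imwrite("pics/c2.png",o)
```

```text
2.1 [0.4925 0.069  0.3011] [ 3.1407 -0.0024  1.4617] [-0.6557  0.4317  0.5288] 0.0001163196090703161 0.0 [0.1348 0.0855 1.817  0.0022 1.2376 0.2432]
```

View pics/c2.png

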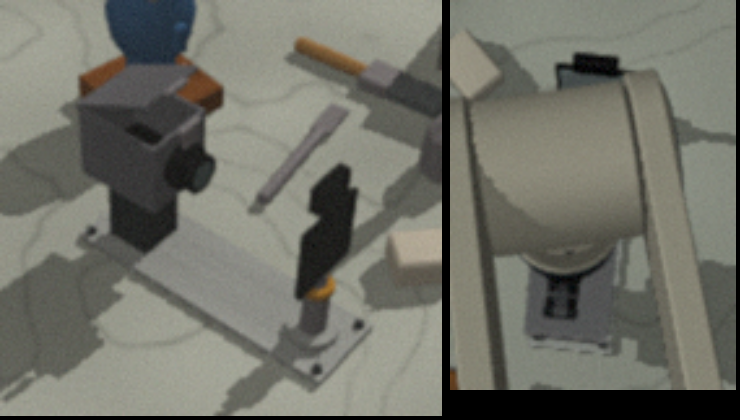

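The fingers are over the cover midline and about 62 mm from the hinge. The scene crop shows the cover still open and the bystanders undisturbed. Going down.

To row units: 0.09 m is 0.1125, 0.06 m is 0.075.

Request:
run_rows([
  {"x":-0.0063, "z":0.0375, "finger_gap":0},
  {"x":-0.0063, "z":0.0688, "finger_gap":0},
  {"x":-0.0063, "z":0.075, "finger_gap":0},
  {"x":-0.0063, "z":0.0825, "finger_gap":0},
  {"x":-0.0063, "z":0.09, "finger_gap":0},
  {"x":-0.0063, "z":0.0975, "finger_gap":0},
  {"x":-0.0063, "z":0.105, "finger_gap":0},
  {"x":-0.0063, "z":0.1125, "finger_gap":0},
])

```text
time: 2.87
ee_pos: [0.49, 0.0589, 0.2115]
tcp_rot: [3.14, -0.0, 1.459]
wrist_force: [0.6, -0.5, 0.1]
grip_width: -0.0001
finger_force: 0.0
```

Request:
run_rows([
  {"z":0.0075, "finger_gap":0},
  {"z":0.015, "finger_gap":0},
  {"z":0.02, "finger_gap":0},
  {"z":0.0225, "finger_gap":0},
  {"z":0.025, "finger_gap":0},
])

```text
time: 3.28
ee_pos: [0.4896, 0.059, 0.191]
tcp_rot: [-3.142, 0.0, 1.459]
wrist_force: [-0.5, -0.9, 0.8]
grip_width: -0.0004
finger_force: 0.3
```

To row units: 0.01 m is 0.0125, 0.008 m is 0.01.

Request:
run_rows([
  {"x":0.0038, "z":0.0038, "finger_gap":0},
  {"x":0.0038, "z":0.0075, "finger_gap":0},
  {"x":0.0038, "z":0.01, "finger_gap":0},
  {"x":0.0038, "z":0.0125, "finger_gap":0},
])

```text
time: 3.62
ee_pos: [0.4905, 0.0622, 0.1822]
tcp_rot: [3.14, -0.0, 1.459]
wrist_force: [-2.7, -0.9, 15.1]
grip_width: -0.0002
finger_force: 7.5
```

Request:
run_rows([
  {"z":0.0013, "finger_gap":0},
  {"z":0.0025, "finger_gap":0},
  {"z":0.0038, "finger_gap":0},
  {"z":0.005, "finger_gap":0},
  {"z":0.005, "finger_gap":0},
])

```text
time: 4.03
ee_pos: [0.4899, 0.062, 0.1773]
tcp_rot: [3.141, -0.0, 1.459]
wrist_force: [0.5, 0.2, -0.2]
grip_width: -0.0002
finger_force: 0.0
```

The force rose to 15 N and then dropped to zero at 177 mm, so it snapped. I'll press a little more to confirm, then back off and look.

To row units: 0.002 m is 0.0025, 0.001 m is 0.0013.

Request:
run_rows([
  {"z":0.0013, "finger_gap":0},
  {"z":0.0025, "finger_gap":0},
  {"z":0.0025, "finger_gap":0},
])

```text
time: 4.28
ee_pos: [0.49, 0.062, 0.1765]
tcp_rot: [3.141, -0.0, 1.459]
wrist_force: [-4.6, 0.1, 17.6]
grip_width: 0.0001
finger_force: 8.9
```

Request:
run_rows([
  {"z":-0.025, "finger_gap":0},
  {"z":-0.0625, "finger_gap":0},
  {"z":-0.1063, "finger_gap":0},
  {"z":-0.1538, "finger_gap":0.03},
  {"y":0.05, "z":-0.1538, "finger_gap":0.085},
  {"y":0.1, "z":-0.1538, "finger_gap":0.085},
  {"y":0.15, "z":-0.1538, "finger_gap":0.085},
  {"y":0.15, "z":-0.1538, "finger_gap":0.085},
])

```text
time: 4.95
ee_pos: [0.6144, 0.0478, 0.2971]
tcp_rot: [3.14, 0.0, 1.458]
wrist_force: [-2.2, -0.1, -0.5]
grip_width: 0.0605
finger_force: 0.0
```

Run:
```python
from h import *
a=bot.read_camera("scene")[60:270,180:350,::-1];b=bot.read_camera("top")[100:250,200:310,::-1]
cv2.imwrite("pics/full_s.png",a)
a=cv2.resize(a,None,fx=2.6,fy=2.6);b=cv2.resize(b,None,fx=2.6,fy=2.6)
o=np.zeros((560,740,3),np.uint8);o[:a.shape[0],:a.shape[1]]=a;o[:b.shape[0],450:450+b.shape[1]]=b
cv2.imwrite("pics/c3.png",o)
```

```text
(no output)
```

View pics/c3.png

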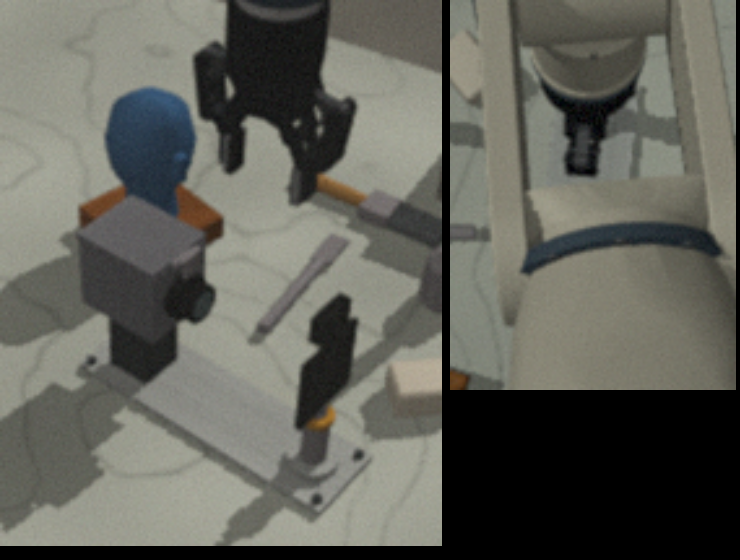

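The cover lies flat on the housing under the catch. Now over to the mirror grip, staying square to the rig.

To row units: 0.118 m is 0.1475, 0.077 m is 0.0963.

Request:
run_rows([
  {"y":0.05, "finger_gap":0.085},
  {"y":0.0963, "finger_gap":0.085},
  {"y":0.0963, "finger_gap":0.085},
  {"y":0.0963, "z":0.0438, "finger_gap":0.085},
  {"y":0.0963, "z":0.0875, "finger_gap":0.085},
  {"y":0.0963, "z":0.125, "finger_gap":0.085},
  {"y":0.0963, "z":0.1475, "finger_gap":0.085},
  {"y":0.0963, "z":0.1475, "finger_gap":0.085},
], clamp_n=20)

```text
time: 5.72
ee_pos: [0.6814, 0.04, 0.1754]
tcp_rot: [-3.133, 0.001, 1.459]
wrist_force: [-1.1, -0.1, -0.8]
grip_width: 0.0847
finger_force: 0.0
```

Request:
run_rows([
  {"finger_gap":0.04},
  {"finger_gap":0.03},
  {"finger_gap":0.024},
  {"finger_gap":0.02},
])

```text
time: 6.05
ee_pos: [0.6865, 0.0401, 0.1823]
tcp_rot: [3.139, -0.001, 1.459]
wrist_force: [0.5, 0.8, 0.4]
grip_width: 0.038
finger_force: 0.0
```

Run:
```python
from h import *
a=bot.read_camera("scene")[90:270,220:380,::-1]
cv2.imwrite("pics/c4.png",cv2.resize(a,None,fx=3,fy=3))
```

```text
(no output)
```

View pics/c4.png

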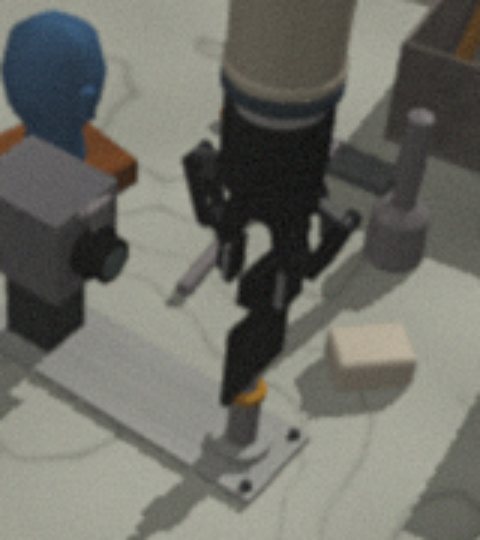

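The fingers straddle the grip bar at crop (265,275). Closing gently.

Request:
run_rows([
  {"finger_gap":0.016},
  {"finger_gap":0.012},
  {"finger_gap":0.008},
  {"finger_gap":0.008},
  {"finger_gap":0.006},
  {"finger_gap":0.006},
], clamp_n=20)

```text
time: 6.6
ee_pos: [0.6877, 0.0399, 0.1817]
tcp_rot: [3.137, -0.001, 1.459]
wrist_force: [6.7, -0.1, 1.8]
grip_width: 0.0135
finger_force: 25.7
```

```bash
python3 st.py; python3 -c "
from rig import bot;print(bot.read_state()['wrist_torque'])"
```

```text
6.6 [0.6877 0.0399 0.1817] [ 3.1369 -0.0007  1.4588] [ 6.701  -0.1164  1.8029] 0.013472845932581808 25.693514049053192 [ 0.0559  0.4934  1.5329 -0.0001  1.1106  0.168 ]
[-0.05130083 -0.60106071 -0.00838427]
```

To row units: 0.002 m is 0.0025, 0.001 m is 0.0013.

Request:
run_rows([
  {"y":0.0013, "finger_gap":0.006},
  {"y":0.0025, "finger_gap":0.006},
  {"y":0.0025, "finger_gap":0.006},
], clamp_n=40)

```text
time: 6.85
ee_pos: [0.6878, 0.0399, 0.1817]
tcp_rot: [3.141, -0.0, 1.459]
wrist_force: [-2.9, 0.2, 8.8]
grip_width: 0.0136
finger_force: 43.9
```

```bash
python3 st.py
```

```text
6.85 [0.6878 0.0399 0.1817] [ 3.1411 -0.0004  1.4587] [-2.8814  0.1794  8.8074] 0.013552290592897613 43.90498101711273 [0.0556 0.4957 1.5291 0.0004 1.1163 0.1675]
```

Run:
```python
from h import *
from scipy.optimize import least_squares
# rigid 2D fit of measured points (top-camera and scene offsets allowed) -> rig yaw
T=[((-.146,0),(.4307,.0707)),((.110,0),(.686,.0421)),((-.15,0),(.435,.0723))]
S=[((.15,-.045),(.719,-.0106)),((.15,.045),(.7331,.074)),((.142,0),(.7165,.0349))]
def f(p):
    c,s=np.cos(p[2]),np.sin(p[2]);r=[]
    for L,o in((T,0),(S,1)):
        for (x,y),q in L:
            r+=[p[0]+c*x-s*y+o*p[3]-q[0],p[1]+s*x+c*y+o*p[4]-q[1]]
    return r+[p[3]*.5,p[4]*.5]
r=least_squares(f,[.57,.05,-.1,0,0]);print(r.x.round(4),np.round(r.fun,4))
```

```text
[ 0.5786  0.0539 -0.1232 -0.0018 -0.0028] [ 0.003   0.0011  0.0018 -0.0018 -0.0053 -0.      0.0011 -0.0014 -0.0019
  0.0033  0.0012 -0.0012 -0.0009 -0.0014]
```

To row units: -0.512 rad is -0.163.

Request:
run_rows([
  {"rz":-0.0255, "finger_gap":0.006},
  {"rz":-0.0509, "finger_gap":0.006},
  {"rz":-0.0764, "finger_gap":0.006},
  {"rz":-0.1019, "finger_gap":0.006},
  {"rz":-0.1273, "finger_gap":0.006},
  {"rz":-0.1496, "finger_gap":0.006},
  {"rz":-0.163, "finger_gap":0.006},
  {"rz":-0.163, "finger_gap":0.006},
])

```text
time: 7.52
ee_pos: [0.6883, 0.04, 0.1817]
tcp_rot: [3.14, 0.0, 1.974]
wrist_force: [0.2, 0.9, 7.3]
grip_width: 0.0134
finger_force: 43.6
```

Request:
run_rows([
  {"finger_gap":0.006},
  {"finger_gap":0.006},
  {"finger_gap":0.006},
])

```text
time: 7.77
ee_pos: [0.6883, 0.04, 0.1817]
tcp_rot: [3.14, 0.0, 1.971]
wrist_force: [-0.4, 1.1, 6.2]
grip_width: 0.0137
finger_force: 43.6
```

Run:
```python
from h import *
print(bot.read_state()["wrist_torque"])
a=bot.read_camera("scene")[100:270,180:360,::-1];b=bot.read_camera("top")[90:250,190:310,::-1]
a=cv2.resize(a,None,fx=2.5,fy=2.5);b=cv2.resize(b,None,fx=2.5,fy=2.5)
o=np.zeros((430,760,3),np.uint8);o[:a.shape[0],:a.shape[1]]=a;o[:b.shape[0],455:455+b.shape[1]]=b
cv2.imwrite("pics/c5.png",o)
```

```text
[ 0.07482619  0.16272587 -0.03747713]
```

View pics/c5.png

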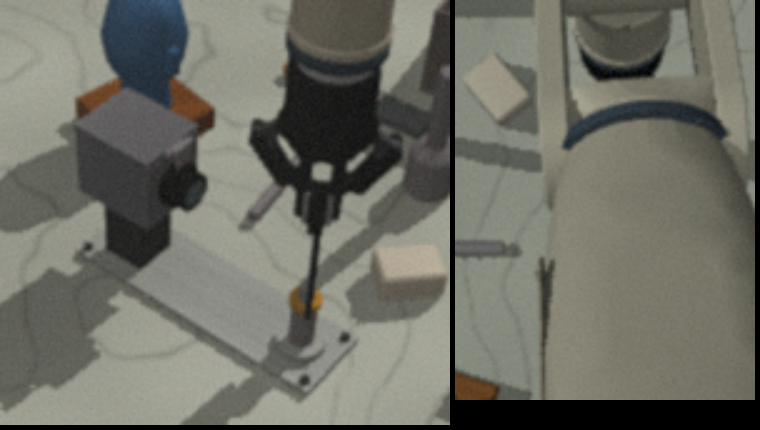

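The cover is shut. The mirror is edge-on to the scene camera, which fits a normal yaw of 0.40. The spring torque of about 0.037–0.041 N m matches a 0.51 rad turn, and the hold is steady. Handing in.

```bash
python3 -c "
from rig import bot;print(bot.finish_job())"
```

```text
the job is handed in; nothing more can be done
None
```

I handed the job in with the cover snapped shut and the mirror held steady at about +0.51 rad, the angle I measured to put the stud in its middle; I couldn't see the camera's own view to confirm that, and no result came back. The arm kept clear of the carving, and I moved none of the tools or stones.

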